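Set an engineer's square to a line on a bolted plate

TASK

Without lifting the square off the bench, slide it until its thick stock lies flush along the front edge of the steel plate and the outer (left) edge of its blade lies on the yellow line. Then lay the bearing flat on the middle of the blade as a weight, leaving the square true to edge and line. Leave the cup, the yellow carton and the tool case where they are.

Things in the scene. Friction and masses are not known exactly. Their poses are not given: they have to be found in the camera images.
- plate: dark steel plate, 185 (x) x 220 (y) x 6 mm, bolted immovably to the bench by two low bolts (10 mm high heads) in its far corners. Origin: centre of its underside; x points to the far edge, y to its left, z up.
- plate_edge (a point): middle of the plate's straight front edge (the long edge facing the robot), at its top, 6 mm above the bench; its axes are the plate's: x into the plate, y along the edge.
- line: straight yellow painted line on the plate's top, 4 mm wide and 176 mm long, square to the front edge (along its own x, the same as the plate's). Origin: its middle; y across it, to the left. Paint only, nothing to bump into.
- square: engineer's square. Stock: black bar, brass inlay on top, 22 (x) x 110 (y) x 18 mm high, flat on the bench before the plate. Blade: bright strip 25 wide, 2 thick, reaching 140 mm from the stock's inner face at its left end (y 30 to 55), underside 7 mm up (clears the plate). Origin: centre of the stock's underside; x along the blade, y left. Centre of mass x 5, y 3 mm; slides at 1 to 4 N.
- square_face_left (a point): on the stock's inner face (the one that goes against the plate), 50 mm left of the stock's middle, 4 mm above the bench; axes as the square's.
- square_face_right (a point): the same, 50 mm right of the stock's middle.
- square_edge_near (a point): on the blade's outer (left) edge, 9 mm from the stock; axes as the square's.
- square_edge_tip (a point): on the blade's outer (left) edge, 5 mm from its far end.
- square_blade_mid (a point): centre of the blade's top face, halfway along it, 9 mm above the bench; axes as the square's.
- bearing: ball bearing, a dark ring 68 mm in diameter with a hole through it, 20 mm high, lying flat on the bench to the left or right of the plate, about 0.33 kg; can be gripped across its outer ring. Origin: centre of its underside, z up.
- cup: grey parts cup, 67 mm in diameter, 53 mm high, mouth up, on the bench on the other side of the plate from the bearing. A bystander. Origin: centre of its underside.
- yellow_carton: small yellow and white carton, 50 x 88 x 62 mm high, right of the plate. A bystander. Origin: centre of its underside.
- tool_case: small dark hard case, 48 x 85 x 36 mm high, left of the plate. A bystander. Origin: centre of its underside.
There are look-alikes about, which are no part of the job. There is more than one size of the square; the job needs the larger. Several things look just like the bearing: the one meant starts nearest to the robot's base.

How it is judged (in metres and radians):
On the way:
1. the square lies flush along the plate's front edge with its blade on the line, the bearing not yet on it (height (world z) of square below 0.006 m and x of square_face_left in the frame of plate_edge between -0.003 and 0.002 m and x of square_face_right in the frame of plate_edge between -0.003 and 0.002 m and y of square_edge_near in the frame of line between -0.004 and 0.004 m and y of square_edge_tip in the frame of line between -0.004 and 0.004 m and horizontal distance between bearing and square_blade_mid above 0.06 m), for 0.2 s.
At the end, for the whole second after the job is handed in: Both ends of the stock are within 3 mm of the plate's edge, stock flat on the bench; the blade's outer edge within 4 mm of the line's centre at both its ends; the bearing flat on the blade, within 25 mm lengthwise and 12 mm crosswise of its middle; all at rest (height (world z) of square below 0.006 m and x of square_face_left in the frame of plate_edge between -0.003 and 0.002 m and x of square_face_right in the frame of plate_edge between -0.003 and 0.002 m and y of square_edge_near in the frame of line between -0.004 and 0.004 m and y of square_edge_tip in the frame of line between -0.004 and 0.004 m and x of bearing in the frame of square_blade_mid between -0.025 and 0.025 m and y of bearing in the frame of square_blade_mid between -0.012 and 0.012 m and z of bearing in the frame of square_blade_mid between -0.004 and 0.004 m and angle between bearing's own z axis and vertical below 0.12 rad and linear speed of each of square, bearing below 0.01 m/s); the robot touches nothing.
It fails at once if the square is lifted off the bench (its stock more than 12 mm up) or tipped over 12 degrees (height (world z) of square above 0.012 m or angle between square's own z axis and vertical above 0.21 rad).
It fails at once if the cup is moved more than 20 mm (distance of cup from where it was at the start of the episode above 0.02 m).
It fails at once if the yellow carton is moved more than 20 mm (distance of yellow_carton from where it was at the start of the episode above 0.02 m).
It fails at once if the tool case is moved more than 20 mm (distance of tool_case from where it was at the start of the episode above 0.02 m).
It also fails if it takes over 54 s, if anything falls off the work surface, if the arm or the gripper's body presses on something with over 40 N, if the wrist force passes 120 N, or if a joint passes its speed limit or range.

ROBOT

A 6-joint arm with a two-finger parallel gripper is mounted at the origin on a cart in front of the work surface, level with it; the furniture and walls round the work are solid. World frame = base frame: x ahead of the robot, y to its left, z up, the work surface at z = 0. Lengths are in mm, angles in degrees, forces in N, time in s.
With the tool pointing down it reaches from about 250 to 850 mm from the base axis. Payload 12.5 kg.
Tool frame: the origin (TCP) lies on the mounting face of the last link; the fingertips stand 186 mm ahead of it and the grasp point (between the pads) lies 167 mm ahead of it; z points along the fingers, y is the line along which they close (so a half turn about z gives the same grasp; the last joint's range is limited). The gripper opens to 93 mm and grips with 3 to 60 N. Pads are 15 mm wide; open, the fingers measure 128 mm over their backs; the gripper's body (75 mm by 188 mm) begins 65 mm behind the grasp point.
Start: joints at [-70.68, 20.094, 94.641, -0, 65.266, -4.847], TCP at [225.189, -501.773, 404.733] pointing down, gripper open.
Joint ranges: [-157.81, 157.81], [-45, 120.19], [0.68, 151.7], [-89.99, 269.99], [4.06, 180], [-164.3, 164.3]. Speed limits (degrees/s): [127.2, 127.2, 159.86, 180, 180, 180].

INTERFACE

Orientations are given as [roll, pitch, yaw] about the fixed x, y, z axes, in that order (R = Rz(yaw) Ry(pitch) Rx(roll)).
In Python, from rig import r gives the robot as it stands.
- The arm moves only by the tool play_rows, never from a script. Its argument "moves" is text: rows parted by semicolons, each of 7 numbers parted by spaces: the shift along the tool's x, y, z normalised to -1 to 1, where 1 is 0.12 m, then the turn, a rotation vector about the tool's x, y, z normalised to -1 to 1, where 1 is 0.5 rad, then the opening, from -1 (shut) to 1 (fully open). In form: x y z wx wy wz grip; .... A call has 1 to 20 rows; each row is the pose to reach, as a shift and turn from the pose commanded when the call began, along the tool's axes at that moment; what a row does not reach only later rows make up. A row lasts 1/8 s, in which the tool goes at most 62.5 mm and 10.7 degrees, less where a joint would pass 70% of its speed; a pose out of reach is approached as far as the arm can. A call with a number of a shift or a turn outside -1 to 1 is refused whole. A call with a gripper value outside its range is refused whole. The fingers move at their own pace and stop on an object; "force" is the grip in N (left out, the last holds). Time passes only in rows, so rows that repeat a pose let the fingers close. It gives the time, the measured TCP pose, the force, the opening and the grip force at its end, in the units of the state.
- r.sense(): the state, without advancing time (a new reading comes with each control period).
- r.camera(name): name is "scene" or "top"; returns (picture, depth): 420x560x3 uint8, red, green, blue; 420x560 float32, mm along the optical axis (not along the pixel's ray), 0 where there is no reading.
- r.camera_params(name): a dict with "intrinsics" (3x3 intrinsics, pixels), "dist_coeffs" ([k1, k2, p1, p2, k3] as OpenCV has them; the pictures are not rectified), "rvec" (rotation vector, rad) and "tvec" (3), from world to camera coordinates, as OpenCV has them. Camera axes: x right, y down, z forward; pixel columns grow to the right and rows downward; lengths in mm; the calibration is good to about 2 mm. A picture is of the moment at which its call begins. camera_params takes no time and is no camera call.
- r.hand_in(): hands the job in; it is judged then, once.
The state is a dict: "clock": time; "qpos": joint angles; "qd": joint speeds; "tau": joint torques, N m; "eef_pos": TCP position; "eef_rot": TCP orientation; "ft_force": force on the tool from outside, world axes, zero at the start; "ft_torque": the same for the moment, N m; "finger_gap": finger opening in mm; "gripper_force": force on a finger pad.
Only numpy, scipy, OpenCV 4.12 (cv2) and the standard library are available. Lean on these libraries where they do the work, as an engineer would, in place of code of your own. Each camera call takes 0.05 s, during which the arm holds its last target. There are 200 camera calls.

## Working session

There is one attempt and no reset: what is moved stays moved. The work goes in short steps, Python scripts to look and compute and a tool call to move; the robot and the scene stay as the last step left them, time stands still between calls to the robot, and variables do not carry over. Pictures are saved under pics/ and viewed, at most 10 in all, crops included, and the job is handed in when it is done.

Besides the shell and the picture viewer there is one more tool, called after "Request:" as name(argument=value, ...) on one line, values as JSON. play_rows: Moves the arm, as the interface text tells. Its arguments: {"type":"object","properties":{"moves":{"type":"string"},"force":{"type":"number"}},"required":["moves"]}

```bash
mkdir -p pics; cat > h.py <<'E'
import numpy as np, cv2
from rig import r
def cam(n,save=None):
    p,d=r.camera(n)
    if save: cv2.imwrite('pics/'+save,p[:,:,::-1])
    np.savez('/tmp/%s.npz'%n,p=p,d=d)
    return p,d
def ray(n,uv):
    c=r.camera_params(n);K=np.array(c['intrinsics'],float);D=np.array(c['dist_coeffs'],float)
    R=cv2.Rodrigues(np.array(c['rvec'],float))[0];t=np.array(c['tvec'],float).ravel()
    q=cv2.undistortPoints(np.array(uv,float).reshape(-1,1,2),K,D).reshape(-1,2)
    d=np.c_[q,np.ones(len(q))]@R
    return -R.T@t,d
def onz(n,uv,z):
    o,d=ray(n,uv); return o+d*((z-o[2])/d[:,2])[:,None]
def proj(n,P):
    c=r.camera_params(n)
    return cv2.projectPoints(np.array(P,float).reshape(-1,1,3),np.array(c['rvec'],float),np.array(c['tvec'],float),np.array(c['intrinsics'],float),np.array(c['dist_coeffs'],float))[0].reshape(-1,2)
E
python3 - <<'E'
from h import *
cam('top','top0.png');cam('scene','scene0.png')
s=r.sense();print(s['clock'],s['eef_pos'],s['eef_rot'])
for n in('top','scene'):print(n,ray(n,[[280,210]]),r.camera_params(n)['intrinsics'])
E
```

```text
0.1 [ 225.14453221 -501.67239026  404.28175366] [-1.79942477e+02 -5.01165850e-03  2.41659876e+01]
top (array([ 285.88483508,  117.70598217, 1489.40335987]), array([[ 0.1986573 , -0.01165402, -0.98001385]])) [[470.99801569   0.         278.2450474 ]
 [  0.         470.99801569 211.75009911]
 [  0.           0.           1.        ]]
scene (array([-426.50221484,  741.81693817,  886.84528893]), array([[ 0.68518994, -0.4316973 , -0.58674395]])) [[487.59343771   0.         280.49469974]
 [  0.         487.59343771 204.76548426]
 [  0.           0.           1.        ]]
```

View pics/top0.png

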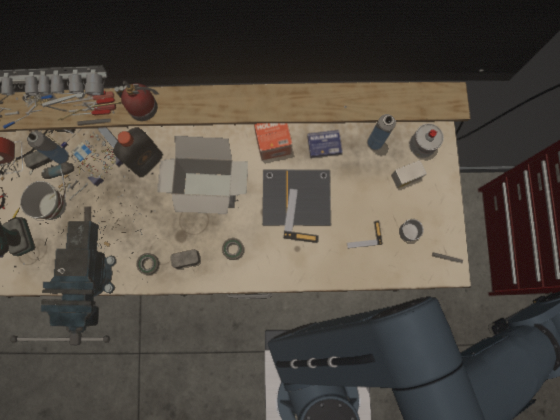

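View pics/scene0.png

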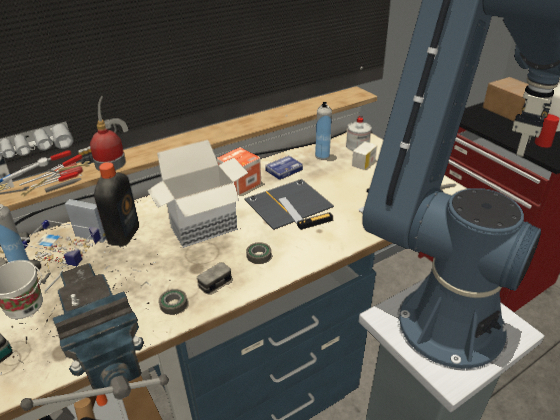

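The top view shows the plate at about (296,198), with two squares: one at (300,237), larger, by the plate, and a smaller one at (378,232). The ring candidates are at (233,249) and (148,264). The base is near (325,400), so the ring at (233,249) is the nearest and fits the bearing. The cup is at (411,231), the case at (185,259) and the carton at (409,174). I'll confirm with an enlarged crop.

```bash
python3 - <<'E'
from h import *
p=np.load('/tmp/top.npz')['p']
c=p[160:280,130:290+140]
c=cv2.resize(p[160:275,225:390],None,fx=4.8,fy=4.8,interpolation=cv2.INTER_CUBIC)
cv2.imwrite('pics/c1.png',c[:,:,::-1])
print(onz('top',[[300,237],[291,190],[378,232],[411,231],[409,174],[185,259],[233,249],[148,264]],10).round())
print(onz('top',[[263,224],[331,226],[263,170],[331,171]],6).round(1))
E
```

```text
[[ 497.   39.   10.]
 [ 651.   63.   10.]
 [ 508. -211.   10.]
 [ 509. -318.   10.]
 [ 698. -326.   10.]
 [ 434.  403.   10.]
 [ 463.  251.   10.]
 [ 420.  520.   10.]]
[[542.1 155.4   6. ]
 [531.1 -61.8   6. ]
 [721.2 152.8   6. ]
 [713.5 -69.7   6. ]]
```

View pics/c1.png

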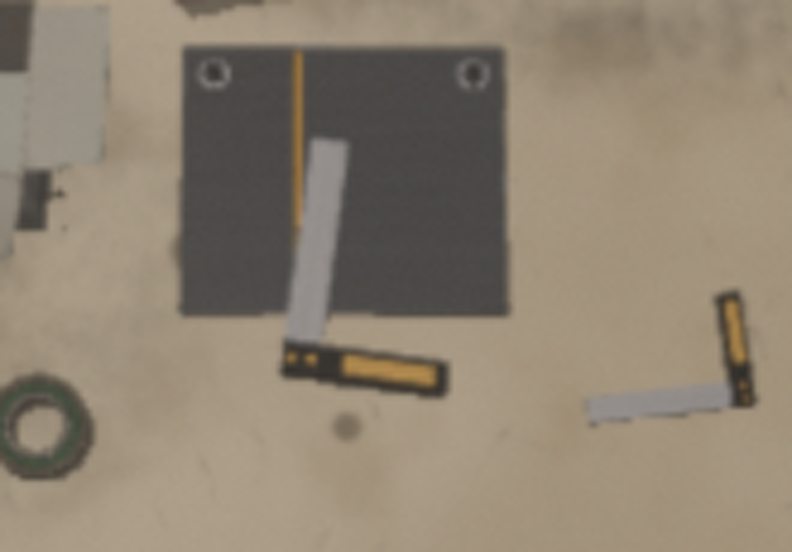

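The crop confirms it: the left square (stock about 110 mm) is clearly larger than the one on the right. Next I'll measure the plate, line and square to sub-pixel.

```bash
cat > m.py <<'E'
from h import *
def cross(g,pts,axis,lo,hi,sign):
    """subpixel strongest edge along axis (0=row,1=col) between lo,hi for each index"""
    out=[]
    for i in pts:
        v=(g[lo:hi,i] if axis==0 else g[i,lo:hi]).astype(float)
        d=np.diff(v)*sign;k=int(np.argmax(d))
        w=np.clip(d[max(k-1,0):k+2],0,None);x=lo+.5+(np.arange(max(k-1,0),max(k-1,0)+len(w))*w).sum()/w.sum()
        out.append((i,x) if axis==0 else (x,i))
    return np.array(out)
def fit(P):  # P world xy ; robust line -> point,dir
    P=np.float32(P[:,:2]);vx,vy,x,y=cv2.fitLine(P,cv2.DIST_HUBER,0,.01,.01).ravel()
    n=np.array([-vy,vx]);res=(P-[x,y])@n
    return np.array([x,y]),np.array([vx,vy]),res.std()
E
python3 - <<'E'
from m import *
p=np.load('/tmp/top.npz')['p'];g=cv2.cvtColor(p,cv2.COLOR_RGB2GRAY)
E=[]
fr=cross(g,list(range(266,283))+list(range(312,329)),0,220,231,1)
for nm,P,z in [('front',fr,6),('far',cross(g,range(266,328),0,164,175,-1),6),('left',cross(g,range(174,222),1,257,268,-1),6),('right',cross(g,range(174,222),1,325,337,1),6)]:
    a,b,s=fit(onz('top',P,z));print(nm,a.round(1),np.degrees(np.arctan2(b[1],b[0])).round(2),s.round(2))
hsv=cv2.cvtColor(p,cv2.COLOR_RGB2HSV)
w=(p[:,:,0].astype(float)-p[:,:,2]);P=[]
for row in range(173,205):
    v=np.clip(w[row,283:291]-15,0,None)
    if v.sum()>0:P.append(((np.arange(283,291)*v).sum()/v.sum(),row))
print(np.array(P)[::6].round(2))
a,b,s=fit(onz('top',P,6));print('line',a,np.degrees(np.arctan2(b[1],b[0])),s)
bl=(g[186:236,280:304]);print(g[188:236:6,278:304])
print(g[226:246,282:322:4].T)
E
```

```text
front [535.4  81. ] 88.72 0.7
far [721.5  39.3] 88.43 0.43
left [658.3 155.6] -1.7 1.0
right [624.7 -62.8] -1.42 0.54
[[286.59 173.  ]
 [286.58 179.  ]
 [286.59 185.  ]
 [286.61 191.  ]
 [286.54 197.  ]
 [286.52 203.  ]]
line [663.44305  77.00005] -1.4984306 0.06526379
[[ 73  73  73  73  75  72  74  80 101 115  81  78  90  91  89  82  79  79
   78  74  73  73  73  73  72  73]
 [ 73  73  74  73  74  74  75  81 102 118  95 120 140 145 144 144 144 142
  130  92  75  73  74  73  73  73]
 [ 75  75  75  74  74  75  75  80 104 123 117 140 145 144 142 144 141 130
   93  74  73  73  72  73  72  73]
 [ 75  76  76  75  75  76  76  82 104 135 143 145 145 144 143 141 135 110
   79  74  75  74  74  74  74  75]
 [ 77  77  76  75  76  75  76  83 108 138 144 144 143 144 144 139 116  81
   75  76  76  74  76  75  74  75]
 [ 76  76  75  76  75  74  77  99 135 142 145 144 144 145 143 127  86  74
   75  74  74  73  74  74  75  74]
 [ 80  81  84  85  84  84  99 127 143 144 142 143 146 144 133  96  84  83
   83  82  82  82  83  82  82  78]
 [155 155 155 155 153 144 119 121 127 137 138 141 141 142 145 151 1
[... 193 characters left out ...]
 154 154
  156 156]
 [146 145 145 145 141 103  67  71 107  94  67  57  63 123 149 155 153 154
  155 155]
 [143 152 153 154 152 135  90  57  52  52  54  54  54  73 126 149 155 155
  155 154]
 [144 154 154 154 154 151 115  82 123 138 138 122  81  57  93 141 154 155
  154 149]
 [143 154 154 154 154 154 147 102  92 128 139 136  98  63  71 134 151 153
  151 150]
 [137 153 155 154 155 155 151 118  85 118 139 139 127  84  57  86 140 156
  157 157]
 [137 153 155 156 156 155 155 151 103  89 130 139 137 102  65  70 136 154
  156 155]
 [137 154 155 154 155 156 155 153 130  88 106 127 130 127  86  58  83 138
  153 154]
 [138 153 154 155 155 155 155 156 153 127 111 107 109 109 111 116 143 154
  157 157]]
```

```bash
cat > sq.py <<'E'
from m import *
def sqfit(g,rows,hi_off=0):
    pass
E
python3 - <<'E'
from m import *
p=np.load('/tmp/top.npz')['p'];g=cv2.cvtColor(p,cv2.COLOR_RGB2GRAY)
def show(nm,P,z):
    a,b,s=fit(onz('top',P,z));print(nm,a.round(2),np.degrees(np.arctan2(b[1],b[0])).round(2),s.round(2));return a,b
show('bladeR',cross(g,range(194,222),1,290,302,-1),9)
show('bladeL',cross(g,range(210,223),1,281,290,1),9)
show('stock outer z0',cross(g,range(288,314),0,235,246,1),0)
show('stock inner z18',cross(g,range(297,315),0,228,238,-1),18)
print('ends',onz('top',np.r_[cross(g,range(234,238),1,280,288,-1),cross(g,range(236,241),1,314,323,1)],18).round(1))
print('tip',onz('top',cross(g,range(292,297),0,185,195,1),9).round(1))
# bearing
m=((g<110)).astype(np.uint8)
m[:235]=0;m[265:]=0;m[:,:218]=0;m[:,250:]=0
c=max(cv2.findContours(m,0,2)[0],key=cv2.contourArea);(x,y),R=cv2.minEnclosingCircle(c);M=cv2.moments(c)
print(x,y,R,onz('top',[[x,y],[M['m10']/M['m00'],M['m01']/M['m00']]],10))
# scene check
ps=np.load('/tmp/scene.npz')['p'];print(proj('scene',[[463,251,10],[543,80,6],[721,77,6]]))
d=np.load('/tmp/top.npz')['d'];print(d[249,222:245].round())
E
```

```text
bladeR [601.49  51.11] -8.96 0.33
bladeL [564.75  82.58] -7.98 0.31
stock outer z0 [487.36  37.13] 80.58 0.6
stock inner z18 [508.53  21.27] 80.71 0.23
ends [[506.7  91.8  18. ]
 [503.5  92.2  18. ]
 [500.3  91.9  18. ]
 [497.1  93.2  18. ]
 [498.  -17.4  18. ]
 [494.8 -18.1  18. ]
 [491.6 -17.5  18. ]
 [488.5 -17.4  18. ]
 [485.3 -16.8  18. ]]
tip [[656.2  59.7   9. ]
 [655.7  56.5   9. ]
 [655.2  53.3   9. ]
 [655.2  50.    9. ]
 [654.9  46.8   9. ]]
232.95425415039062 248.97386169433594 11.364646911621094 [[463.29811135 251.27440436  10.        ]
 [463.74115398 252.04478635  10.        ]]
[[259.01062042 252.23135817]
 [294.44184553 218.15769844]
 [264.68364007 190.4912299 ]]
[1474. 1473. 1481. 1478. 1470. 1479. 1492. 1496. 1496. 1498. 1498. 1491.
 1494. 1490. 1496. 1496. 1480. 1475. 1469. 1476. 1476. 1482. 1492.]
```

```bash
cat > pl.py <<'E'
from m import *
import sys
def rel(tx,ty,tz,tyaw,cur=None):
    s=r.sense()
    if cur is None: cur=[*s['eef_pos'],s['eef_rot'][2]]
    x,y,z,w=cur;c,n=np.cos(np.radians(w)),np.sin(np.radians(w))
    d=np.array([tx-x,ty-y])
    return np.round([d@[c,n]/120,d@[n,-c]/120,-(tz-z)/120,0,0,-((tyaw-w+180)%360-180)/np.degrees(.5)],4)
E
python3 - <<'E'
from pl import *
print(rel(499.2,37.3,300,81))
E
```

```text
[ 3.9224 -3.1629  0.869   0.      0.     -1.9839]
```

Request:
play_rows(moves="0.5 -0.4 0 0 0 0 1; 1 -0.8 0 0 0 0 1; 1 -0.8 0 0 0 0 1")

```text
clock: 0.48
eef_pos: [296.1, -362.7, 404.5]
eef_rot: [-179.9, -0.0, 24.3]
ft_force: [-1.0, -0.6, -0.2]
finger_gap: 92.9
gripper_force: 0.0
```

Request:
play_rows(moves="0.5 -0.4 0 0 0 0 1; 1 -0.8 0 0 0 0 1; 1 -0.8 0 0 0 0 1")

```text
clock: 0.85
eef_pos: [366.2, -226.0, 404.6]
eef_rot: [-180.0, -0.0, 24.3]
ft_force: [0.3, -0.3, -0.1]
finger_gap: 92.8
gripper_force: 0.0
```

Request:
play_rows(moves="0.5 -0.4 0.3 0 0 -0.3 0.2; 1 -0.8 0.7 0 0 -0.6 0.2; 1 -0.8 0.7 0 0 -1 0.2;1 -0.8 0.7 0 0 -1 0.2")

```text
clock: 1.35
eef_pos: [436.0, -89.6, 319.1]
eef_rot: [-179.8, 0.1, 53.1]
ft_force: [-0.6, 0.1, 0.5]
finger_gap: 58.4
gripper_force: 0.0
```

```bash
python3 - <<'E'
from pl import *
s=r.sense();print(s['clock'],s['eef_pos'],s['eef_rot'],s['finger_gap'])
print(rel(499.2,37.3,260,81))
E
```

```text
1.35 [435.96103801 -89.59867667 319.06264031] [-1.79805434e+02  6.11074040e-02  5.31331419e+01] 58.36569156403857
[ 1.1622 -0.2128  0.4922  0.      0.     -0.9727]
```

Request:
play_rows(moves="0.5 -0.1 0.2 0 0 -0.35 0.2; 1 -0.2 0.5 0 0 -0.7 0.2; 1 -0.2 0.5 0 0 -0.97 0.2; 1 -0.2 0.5 0 0 -0.97 0.2; 1 -0.2 0.5 0 0 -0.97 0.2")

```text
clock: 1.98
eef_pos: [489.1, 17.4, 261.4]
eef_rot: [180.0, 0.0, 80.3]
ft_force: [0.8, -0.1, -0.2]
finger_gap: 55.8
gripper_force: 0.0
```

```bash
python3 - <<'E'
from pl import *
s=r.sense();print(s['clock'],s['eef_pos'],s['eef_rot'],s['finger_gap'])
print(rel(498.6,34,196,81))
E
```

```text
1.975 [489.07253486  17.44410782 261.41130252] [1.79955508e+02 2.08524528e-03 8.03378143e+01] 55.83004995363275
[ 0.1493  0.0551  0.5451  0.      0.     -0.0231]
```

Request:
play_rows(moves="0.15 0.055 0.2 0 0 -0.02 0.2; 0.15 0.055 0.4 0 0 -0.02 0.2; 0.15 0.055 0.5 0 0 -0.02 0.2; 0.15 0.055 0.545 0 0 -0.02 0.2; 0.15 0.055 0.545 0 0 -0.02 0.2; 0.15 0.055 0.545 0 0 -0.02 0.2")

```text
clock: 2.72
eef_pos: [498.8, 35.0, 196.0]
eef_rot: [179.9, -0.0, 81.2]
ft_force: [-0.7, 0.3, -0.2]
finger_gap: 55.9
gripper_force: 0.0
```

Request:
play_rows(moves="0 0 0 0 0 0 -0.3; 0 0 0 0 0 0 -0.5; 0 0 0 0 0 0 -0.6; 0 0 0 0 0 0 -0.7; 0 0 0 0 0 0 -0.7; 0 0 0 0 0 0 -0.7; 0 0 0 0 0 0 -0.7", force=15)

```text
clock: 3.6
eef_pos: [498.5, 35.2, 195.3]
eef_rot: [-180.0, 0.0, 81.2]
ft_force: [-1.9, 0.8, 2.2]
finger_gap: 22.1
gripper_force: 15.0
```

```bash
python3 - <<'E'
from pl import *
s=r.sense();print(s['clock'],s['eef_pos'],s['eef_rot'],s['finger_gap'],s['ft_force'])
p,d=cam('top');g=cv2.cvtColor(p,cv2.COLOR_RGB2GRAY)
c=cv2.resize(p[160:275,225:390],None,fx=4.8,fy=4.8,interpolation=cv2.INTER_CUBIC)
cv2.imwrite('pics/c2.png',c[:,:,::-1])
E
```

```text
3.6 [498.50219851  35.18017235 195.33825544] [-1.79980420e+02  1.23195615e-03  8.11772832e+01] 22.1286940263954 [-1.9358204   0.79389596  2.18781162]
```

View pics/c2.png

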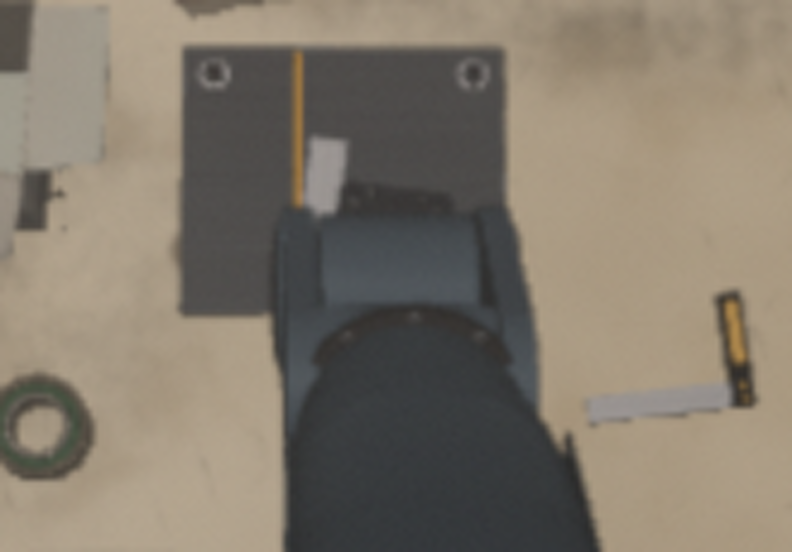

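The gripper holds the larger square: gap 22.1 mm, with the blade showing beside the line. I'll rotate and slide it until it is just short of the edge.

```bash
python3 - <<'E'
from pl import *
print(rel(519,23.5,195.3,88.5))
E
```

```text
[-6.980e-02  1.838e-01  2.000e-04  0.000e+00  0.000e+00 -2.558e-01]
```

Request:
play_rows(moves="-0.02 0.04 0 0 0 -0.06 -0.7; -0.04 0.09 0 0 0 -0.13 -0.7; -0.055 0.14 0 0 0 -0.2 -0.7; -0.07 0.184 0 0 0 -0.256 -0.7; -0.07 0.184 0 0 0 -0.256 -0.7; -0.07 0.184 0 0 0 -0.256 -0.7; -0.07 0.184 0 0 0 -0.256 -0.7")

```text
clock: 4.53
eef_pos: [519.2, 23.5, 195.4]
eef_rot: [180.0, 0.0, 88.5]
ft_force: [0.8, -0.7, -1.1]
finger_gap: 22.0
gripper_force: 15.0
```

```bash
python3 - <<'E'
from pl import *
s=r.sense();print(s['clock'],s['eef_pos'],s['eef_rot'],s['finger_gap'],s['ft_force'])
p,d=cam('top');g=cv2.cvtColor(p,cv2.COLOR_RGB2GRAY)
print(g[184:206:3,280:304])
for nm,R in(('R',(cross(g,range(186,204),1,290,302,-1))),):
    a,b,e=fit(onz('top',R,9));print(R[:,0].round(1));print(nm,a,np.degrees(np.arctan2(b[1],b[0])),e)
E
```

```text
4.525 [519.23143133  23.45732493 195.35803502] [1.79957808e+02 2.62477680e-03 8.84957159e+01] 22.03331025383545 [ 0.78566283 -0.74560776 -1.10480226]
[[ 76  76  76  75  76  82 102 126 135 138 137 136 137 135 123  83  76  77
   76  77  76  75  76  76]
 [ 77  76  77  77  76  83 101 127 148 153 151 151 152 149 133  86  77  77
   76  76  77  77  75  77]
 [ 77  76  76  76  77  83 104 131 149 152 151 152 152 149 134  85  76  74
   74  75  75  74  75  74]
 [ 77  77  76  77  76  83 103 131 146 148 148 148 148 146 129  75  58  57
   56  57  56  64  74  58]
 [ 78  76  77  76  77  80  96 107  90  72  69  68  68  69  66  59  58  63
   66  63  59  58  59  59]
 [ 77  78  77  77  77  81  82  65  66  68  67  68  68  66  66  61  62  70
   71  71  71  71  71  70]
 [ 78  78  78  78  76  73  59  57  66  68  68  67  67  67  64  61  66  75
   77  77  77  77  75  77]
 [ 78  78  78  77  77  71  55  58  64  68  68  68  67  66  65  63  68  79
   81  81  80  79  79  80]]
[294.4 294.4 294.4 294.4 294.4 294.5 294.4 294.5 294.5 294.4 294.3 294.2
 294.2 294.5 294.3 293.9 294.  294.3]
R [638.151     52.550488] -2.269003 0.42860085
```

Request:
play_rows(moves="0 0.015 0 0 0 0 -0.7; 0 0.03 0 0 0 0 -0.7; 0 0.032 0 0 0 0 -0.7; 0 0.032 0 0 0 0 -0.7")

```text
clock: 5.08
eef_pos: [522.3, 23.5, 195.3]
eef_rot: [-179.8, -0.0, 88.5]
ft_force: [-5.0, 0.2, 6.7]
finger_gap: 21.6
gripper_force: 15.0
```

Request:
play_rows(moves="0 0.005 0 0 0 0 -0.7; 0 0.008 0 0 0 0 -0.7; 0 0.008 0 0 0 0 -0.7")

```text
clock: 5.45
eef_pos: [523.2, 23.5, 195.3]
eef_rot: [-179.8, -0.0, 88.5]
ft_force: [-5.9, -0.1, 8.3]
finger_gap: 21.8
gripper_force: 15.0
```

Request:
play_rows(moves="0 0.004 0 0 0 0 -0.7; 0 0.008 0 0 0 0 -0.7; 0 0.008 0 0 0 0 -0.7")

```text
clock: 5.82
eef_pos: [524.1, 23.5, 195.3]
eef_rot: [-179.8, -0.0, 88.5]
ft_force: [-5.8, 0.1, 7.4]
finger_gap: 21.6
gripper_force: 15.0
```

Request:
play_rows(moves="0 0.004 0 0 0 0 -0.7; 0 0.008 0 0 0 0 -0.7; 0 0.008 0 0 0 0 -0.7")

```text
clock: 6.2
eef_pos: [525.0, 23.5, 195.3]
eef_rot: [-179.8, -0.0, 88.5]
ft_force: [-7.8, 0.7, 8.0]
finger_gap: 21.8
gripper_force: 15.0
```

```bash
python3 - <<'E'
from pl import *
s=r.sense();print(s['clock'],s['eef_pos'],s['eef_rot'],s['finger_gap'],s['ft_force'],s['ft_torque'])
p,d=cam('top','t3.png');g=cv2.cvtColor(p,cv2.COLOR_RGB2GRAY)
R=cross(g,range(184,192),1,290,302,-1);print(R[:,0].round(2),onz('top',R,9).mean(0), onz('top',cross(g,range(289,294),0,177,188,1),9).mean(0))
q,_=cam('scene');print(proj('scene',[[525,25,10]]))
cv2.imwrite('pics/s3.png',cv2.resize(q[160:250,230:350],None,fx=6,fy=6,interpolation=cv2.INTER_CUBIC)[:,:,::-1])
E
```

```text
6.2 [524.95327496  23.45096953 195.33713662] [-1.79793310e+02 -6.20741108e-03  8.85149112e+01] 21.813962516708166 [-7.75231988  0.66326378  7.96047905] [-0.05120395  1.18613776  0.05761489]
[294.4  294.42 294.4  294.4  294.45 294.41 294.54 294.54] [659.39746207  51.70517267   9.        ] [677.13889034  62.39757626   9.        ]
[[312.83761013 214.07994924]]
```

View pics/s3.png

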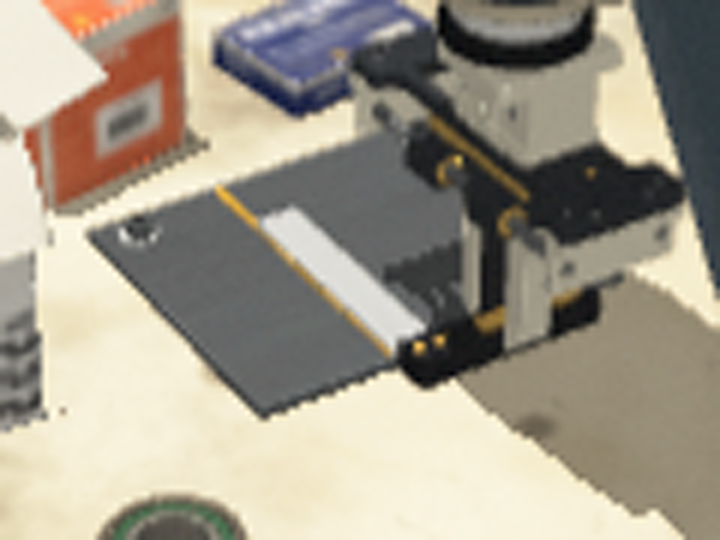

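Request:
play_rows(moves="0 0.004 0 0 0 0 -0.7; 0 0.008 0 0 0 0 -0.7; 0 0.008 0 0 0 0 -0.7")

```text
clock: 6.68
eef_pos: [525.4, 23.5, 195.3]
eef_rot: [-179.7, -0.0, 88.5]
ft_force: [-11.7, -0.7, 13.1]
finger_gap: 21.4
gripper_force: 15.0
```

Request:
play_rows(moves="0 0.004 0 0 0 0 -0.7; 0 0.008 0 0 0 0 -0.7; 0 0.008 0 0 0 0 -0.7")

```text
clock: 7.05
eef_pos: [525.8, 23.5, 195.2]
eef_rot: [-179.5, -0.0, 88.5]
ft_force: [-14.8, 0.1, 17.0]
finger_gap: 22.1
gripper_force: 15.0
```

Request:
play_rows(moves="0 -0.006 0 0 0 0 -0.7; 0 -0.006 0 0 0 0 -0.7; 0 -0.006 0 0 0 0 -0.4; 0 -0.006 0 0 0 0 -0.2; 0 -0.006 0 0 0 0 0.1; 0 -0.006 0 0 0 0 0.1; 0 -0.006 0 0 0 0 0.1")

```text
clock: 7.92
eef_pos: [527.1, 23.3, 195.3]
eef_rot: [180.0, -0.0, 88.5]
ft_force: [0.3, -0.3, -0.3]
finger_gap: 50.9
gripper_force: 0.0
```

Request:
play_rows(moves="0 0 -0.3 0 0 0 0.1; 0 0 -0.6 0 0 0 0.3; 0.3 -0.3 -0.8 0 0 0 0.5; 0.7 -0.6 -0.8 0 0 0 1; 1 -0.8 -0.8 0 0 0.4 1; 1 -0.8 -0.8 0 0 0.6 1; 1 -0.8 -0.8 0 0 0.6 1")

```text
clock: 8.8
eef_pos: [434.1, 146.0, 291.5]
eef_rot: [180.0, -0.0, 71.4]
ft_force: [-0.3, -0.8, 0.4]
finger_gap: 92.7
gripper_force: 0.0
```

```bash
python3 - <<'E'
from pl import *
s=r.sense();print(s['clock'],s['eef_pos'],s['eef_rot'],s['finger_gap'],s['ft_force'])
p,d=cam('top');g=cv2.cvtColor(p,cv2.COLOR_RGB2GRAY)
cv2.imwrite('pics/c4.png',cv2.resize(p[160:275,225:390],None,fx=4.8,fy=4.8,interpolation=cv2.INTER_CUBIC)[:,:,::-1])
q,_=cam('scene')
cv2.imwrite('pics/s4.png',cv2.resize(q[160:270,230:370],None,fx=5,fy=5,interpolation=cv2.INTER_CUBIC)[:,:,::-1])
R=cross(g,range(184,222),1,290,302,-1);a,b,e=fit(onz('top',R,9));print(R[::4,0].round(2),a,np.degrees(np.arctan2(b[1],b[0])),e)
print(rel(463.5,251.7,300,88))
E
```

```text
8.8 [434.08238069 146.00271687 291.46202556] [ 1.79982500e+02 -9.34246602e-03  7.14150957e+01] 92.70884690144331 [-0.32026814 -0.78349832  0.3530536 ]
[294.41 294.42 294.43 294.43 294.43 294.4  294.41 294.39 294.39 294.39] [586.8016   53.85635] -1.6422328 0.05930454
[ 0.9163 -0.0517 -0.072   0.      0.     -0.5777]
```

View pics/c4.png

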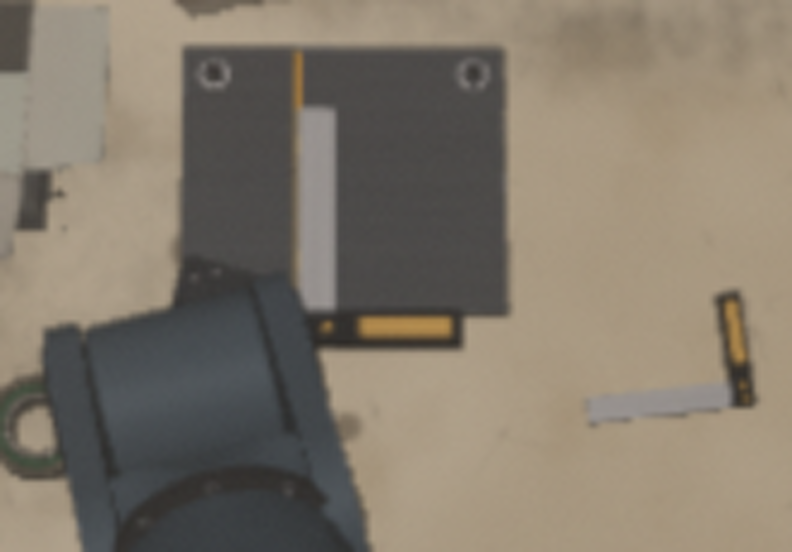

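The square now lies along the edge with its blade's outer edge on the line. I'll check flushness from this picture while moving to the bearing.

Request:
play_rows(moves="0.4 -0.03 0 0 0 -0.3 1; 0.8 -0.05 0.1 0 0 -0.57 1; 0.916 -0.052 0.2 0 0 -0.57 1; 0.916 -0.052 0.2 0 0 -0.57 1; 0.916 -0.052 0.2 0 0 -0.57 1")

```text
clock: 9.52
eef_pos: [463.4, 250.8, 267.4]
eef_rot: [-180.0, 0.0, 87.6]
ft_force: [0.1, 0.1, -0.2]
finger_gap: 93.0
gripper_force: 0.0
```

```bash
python3 - <<'E'
from m import *
from pl import rel
p=np.load('/tmp/top.npz')['p'];g=cv2.cvtColor(p,cv2.COLOR_RGB2GRAY)
for nm,P,z in[('outer',cross(g,range(296,320),0,226,240,1),0),('brass top',0,18)][:1]:
    a,b,s=fit(onz('top',P,z));print(nm,a,np.degrees(np.arctan2(b[1],b[0])),s, 'outer x at y=25:',a[0]+(25-a[1])*b[0]/b[1])
print('tip',onz('top',cross(g,range(289,294),0,177,188,1),9).mean(0))
s=r.sense();print(s['clock'],s['eef_pos'],s['eef_rot'])
cam('top');q=np.load('/tmp/scene.npz')['p']
print(rel(463.5,251.7,190.5,88))
E
```

```text
outer [513.222     18.095608] 88.75118 0.051170554 outer x at y=25: 513.3725
tip [678.48527941  62.36215327   9.        ]
9.525 [463.40439239 250.75890601 267.39958994] [-1.79967651e+02  2.34145588e-02  8.75691000e+01]
[ 7.900e-03 -2.000e-04  6.431e-01  0.000e+00  0.000e+00 -1.540e-02]
```

View pics/s4.png

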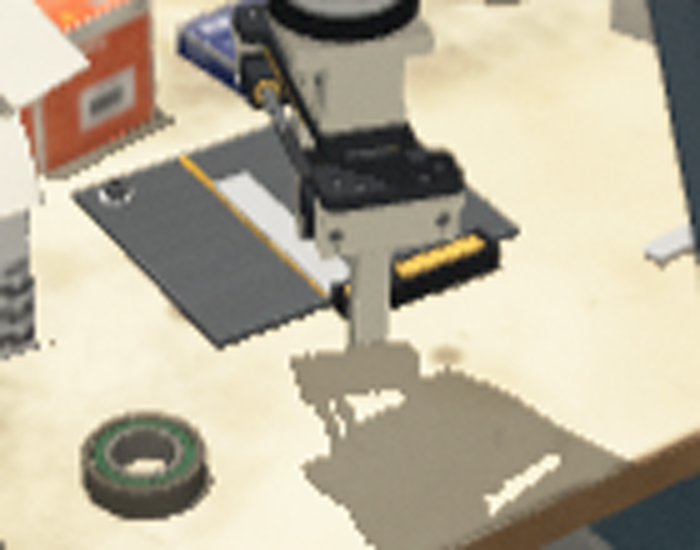

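The scene crop shows the square true to the edge and line, and the image and contact numbers agree to about 1 mm. Next I'll grip the bearing.

Request:
play_rows(moves="0.008 0 0.25 0 0 0 1; 0.008 0 0.5 0 0 0 1; 0.008 0 0.64 0 0 0 1; 0.008 0 0.64 0 0 0 1; 0.008 0 0.64 0 0 0 1; 0.008 0 0.64 0 0 0 0.5; 0.008 0 0.64 0 0 0 0.3; 0.008 0 0.64 0 0 0 0.2; 0.008 0 0.64 0 0 0 0.2; 0.008 0 0.64 0 0 0 0.2", force=25)

```text
clock: 10.82
eef_pos: [463.6, 252.9, 190.8]
eef_rot: [180.0, -0.0, 87.7]
ft_force: [-1.3, -0.7, 4.7]
finger_gap: 66.8
gripper_force: 25.0
```

Request:
play_rows(moves="0 0 -0.25 0 0 0 0.2; 0 0 -0.5 0 0 0 0.2; 0 0 -0.5 0 0 0 0.2; 0 0 -0.5 0 0 0 0.2")

```text
clock: 11.32
eef_pos: [463.1, 252.6, 249.3]
eef_rot: [-179.9, 0.0, 87.7]
ft_force: [-0.5, -0.2, -3.4]
finger_gap: 66.9
gripper_force: 25.0
```

```bash
python3 - <<'E'
from pl import *
s=r.sense();print(s['clock'],s['eef_pos'],s['eef_rot'],s['finger_gap'],s['ft_force'])
u=np.array([.99966,-.02618]);v=np.array([.02618,.99966])
T=np.array([525.2,25.6])+81*u+42.5*v;print(T)   # blade middle: x=11+70
print(rel(*T,250,88))
E
```

```text
11.325 [463.09920908 252.63963712 249.28150728] [-1.79913994e+02  4.12360101e-02  8.76505215e+01] 66.90748265227904 [-0.48893445 -0.17303513 -3.35067451]
[607.28511  65.96497]
[-1.5051  1.2643 -0.006   0.      0.     -0.0122]
```

Request:
play_rows(moves="-0.4 0.3 -0.1 0 0 0 0.2; -0.8 0.6 -0.1 0 0 0 0.2; -0.8 0.6 -0.1 0 0 0 0.2; -0.8 0.6 -0.1 0 0 0 0.2")

```text
clock: 11.82
eef_pos: [531.0, 153.9, 261.1]
eef_rot: [-179.8, 0.0, 87.6]
ft_force: [-0.5, -0.6, -2.5]
finger_gap: 66.9
gripper_force: 25.0
```

Request:
play_rows(moves="-0.35 0.33 0 0 0 0 0.2; -0.705 0.664 0.1 0 0 -0.012 0.2; -0.705 0.664 0.1 0 0 -0.012 0.2; -0.705 0.664 0.1 0 0 -0.012 0.2; -0.705 0.664 0.1 0 0 -0.012 0.2")

```text
clock: 12.45
eef_pos: [607.0, 67.6, 250.5]
eef_rot: [-180.0, -0.0, 88.1]
ft_force: [0.4, 0.8, -3.1]
finger_gap: 66.7
gripper_force: 25.0
```

```bash
python3 - <<'E'
from pl import *
s=r.sense();print(s['clock'],s['eef_pos'],s['eef_rot'],s['finger_gap'],s['ft_force'])
print(rel(607.3,65.97,202,88))
q,_=cam('scene');print(proj('scene',[[607.3,66,s['eef_pos'][2]-186-4.5+20],[607.3,66,9]]))
uv=proj('scene',[[607.3,66,60]])[0].astype(int)
cv2.imwrite('pics/s5.png',cv2.resize(q[uv[1]-50:uv[1]+60,uv[0]-70:uv[0]+70],None,fx=5,fy=5,interpolation=cv2.INTER_CUBIC)[:,:,::-1]);print(uv)
E
```

```text
12.45 [606.95302014  67.59943402 250.45599563] [-1.79959676e+02 -3.59684549e-03  8.81016574e+01] 66.67304056890718 [ 0.41065887  0.82695094 -3.05809245]
[-0.0135  0.0033  0.4038  0.      0.      0.0035]
[[286.56688625 186.39461759]
 [286.61188112 205.52168685]]
[286 191]
```

View pics/s5.png

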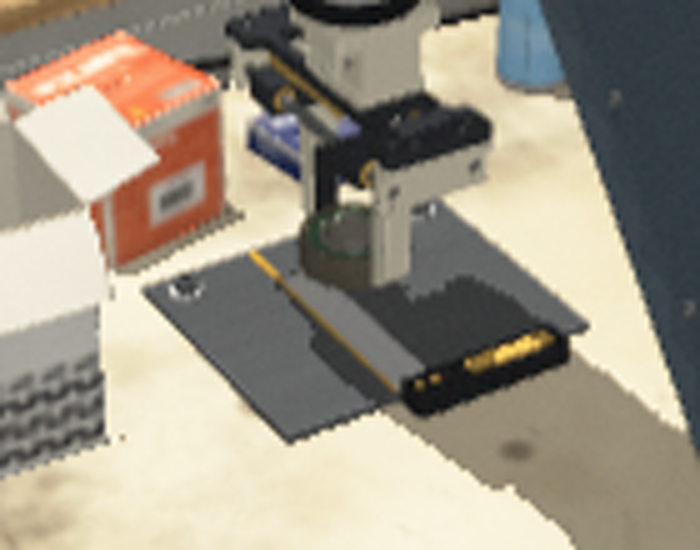

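Request:
play_rows(moves="-0.013 0.003 0.2 0 0 0 0.2; -0.013 0.003 0.35 0 0 0 0.2; -0.013 0.003 0.4 0 0 0 0.2; -0.013 0.003 0.41 0 0 0 0.2; -0.013 0.003 0.415 0 0 0 0.2; -0.013 0.003 0.415 0 0 0 0.2; -0.013 0.003 0.415 0 0 0 0.2")

```text
clock: 13.38
eef_pos: [608.1, 64.5, 201.1]
eef_rot: [180.0, -0.0, 88.0]
ft_force: [0.4, -0.2, -2.2]
finger_gap: 66.9
gripper_force: 25.0
```

Request:
play_rows(moves="0.015 0 0 0 0 0 0.2; 0.015 0 0.005 0 0 0 0.2; 0.015 0 0.008 0 0 0 0.2; 0.015 0 0.01 0 0 0 0.2; 0.015 0 0.01 0 0 0 0.2")

```text
clock: 14.0
eef_pos: [608.0, 66.4, 199.5]
eef_rot: [-180.0, -0.0, 88.0]
ft_force: [-0.1, 1.2, -2.4]
finger_gap: 66.8
gripper_force: 25.0
```

Request:
play_rows(moves="0 0 0.006 0 0 0 0.2; 0 0 0.006 0 0 0 0.2; 0 0 0.006 0 0 0 0.2")

```text
clock: 14.38
eef_pos: [608.1, 66.4, 199.3]
eef_rot: [180.0, -0.0, 88.0]
ft_force: [-2.1, -0.1, 5.4]
finger_gap: 67.0
gripper_force: 25.0
```

Contact: Fz has reversed to +5 N. I'll open, rise and look.

Request:
play_rows(moves="0 0 0 0 0 0 0.5; 0 0 0 0 0 0 0.7; 0 0 0 0 0 0 1; 0 0 0 0 0 0 1; 0 0 0 0 0 0 1; 0 0 -0.1 0 0 0 1; 0 0 -0.3 0 0 0 1; 0 0 -0.6 0 0 0 1; 0 0 -0.8 0 0 0 1")

```text
clock: 15.5
eef_pos: [608.2, 66.4, 297.3]
eef_rot: [179.9, -0.0, 88.0]
ft_force: [-0.3, -0.5, 1.2]
finger_gap: 93.1
gripper_force: 0.0
```

Request:
play_rows(moves="-0.5 -0.3 0 0 0 0 1; -1 -0.6 0 0 0 0 1; -1 -0.8 0 0 0 0 1; -1 -1 0 0 0 0 1; -1 -1 0 0 0 0 1; -1 -1 0 0 0 0 1")

```text
clock: 16.25
eef_pos: [484.8, -49.3, 295.5]
eef_rot: [179.9, 0.0, 88.0]
ft_force: [1.2, -0.3, 0.3]
finger_gap: 92.9
gripper_force: 0.0
```

Request:
play_rows(moves="-0.5 -0.3 0 0 0 0 1; -1 -0.3 0 0 0 0 1; -1 -0.3 0 0 0 0 1; -1 -0.3 0 0 0 0 1; -1 -0.3 0 0 0 0 1")

```text
clock: 16.88
eef_pos: [444.2, -167.0, 294.7]
eef_rot: [-180.0, -0.0, 88.1]
ft_force: [-0.2, 0.5, 0.0]
finger_gap: 93.0
gripper_force: 0.0
```

```bash
python3 - <<'E'
from m import *
s=r.sense();print(s['clock'],s['eef_pos'],s['finger_gap'],s['ft_force'])
p,d=cam('top');g=cv2.cvtColor(p,cv2.COLOR_RGB2GRAY)
cv2.imwrite('pics/c6.png',cv2.resize(p[160:275,225:390],None,fx=4.8,fy=4.8,interpolation=cv2.INTER_CUBIC)[:,:,::-1])
cam('scene','s6.png')
P=cross(g,range(287,320),0,226,240,1);a,b,e=fit(onz('top',P,0));print('outer',a,np.degrees(np.arctan2(b[1],b[0])),'x@25',a[0]+(25-a[1])*b[0]/b[1])
R=cross(g,[*range(184,190),*range(216,222)],1,290,302,-1);print(R[:,0].round(2));a,b,e=fit(onz('top',R,9));print(a,np.degrees(np.arctan2(b[1],b[0])),e,'y@586.8',a[1]+(586.8-a[0])*b[1]/b[0])
print('expect bearing px',proj('top',[[607.3,66,29],[607.3,66,9]]))
E
```

```text
16.875 [ 444.19731064 -166.99988384  294.72576642] 93.0397632664222 [-0.20483405  0.53219262  0.03024599]
outer [513.63605   32.808464] 88.568535 x@25 513.4409
[294.41 294.43 294.41 294.41 294.44 294.42 294.39 294.42 294.42 294.39
 294.39 294.4 ]
[610.3737   53.18328] -1.6266584 0.037993472 y@586.8 53.852734
expect bearing px [[290.63840681 201.95494843]
 [290.45420807 203.29532796]]
```

View pics/c6.png

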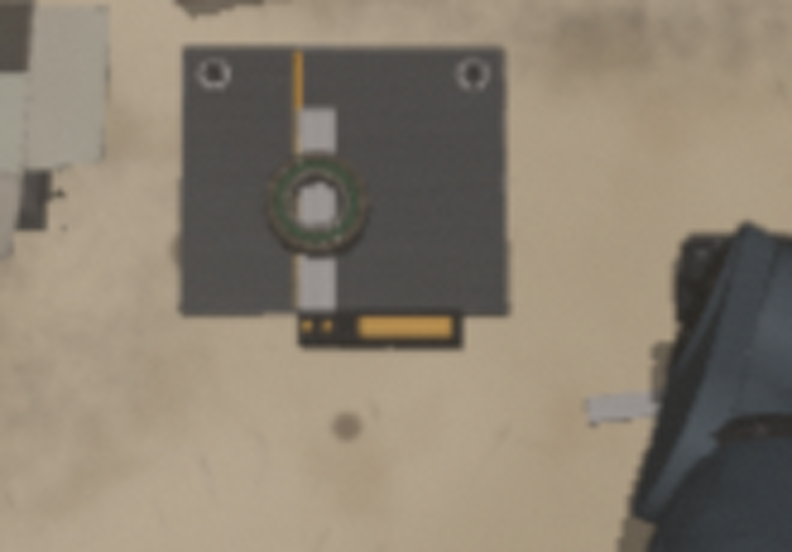

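The bearing lies centred on the blade: its centre in the crop is about (317,203), and the blade's middle is in the same place. The square hasn't moved: outer face and blade edge are within 0.1 mm of before. Handing in.

```bash
python3 -c "
from rig import r
print(r.hand_in())"
```

```text
the job is handed in; nothing more can be done
None
```

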